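Fit the wax pot's thermometer and start the heater

TASK

Take the dial thermometer out of the wooden rack and push its stem down into the brass well on the lid of the wax pot until its hexagonal collar sits down on the well's rim. Only then start the heater: turn the red start knob on the pot's console clockwise to its stop, and let it spring back. Leave the dip rod hanging in the rack.

Things in the scene. Friction and masses are not known exactly. Their poses are not given: they have to be found in the camera images.
- thermometer_dial (a point): Dial thermometer (90 g) hanging upright in one of the rack's two holes (which one varies): round steel case, 50 mm across, 18 mm high, white face on top, easily gripped across the case. This point is the centre of the case; z points up along the stem's axis. The collar's underside is 27 mm and the stem's tip 107 mm below it.
- thermometer_collar (a point): Centre of the underside of the thermometer's brass hexagonal collar (23 mm wide, 10 mm high; 8 mm below the case), on the axis. Below it the steel stem: 7 mm thick, 80 mm long, rounded tip. In the rack the collar rests on the top board, 100 mm above the bench.
- well_mouth (a point): Centre of the rim of the brass well amid the wax pot's lid, 118 mm above the bench; z is up. A funnel 17 mm wide at the rim (23 mm outside) narrows over 10 mm to an upright bore 10 mm wide, deeper than the stem. Three spring balls 22 mm below the rim grip the stem, which takes a push of 2 to 8 N until its collar rests on the rim. Lid: 100 mm above the bench, radius 64 mm.
- wax_pot: Wax pot, fixed on the bench: grey chassis 165 mm (its x) by 290 mm (its y), steel pot with aluminium lid at the +y end (axis at y +72 mm), console 52 mm high at the -y end. Origin on the bench under the chassis' middle; the front with the brass nozzle faces its -x; turned about z.
- knob_grip (a point): Red start knob on the console, 160 mm from the well: an upright bar 44 mm long, 13 mm thick, 32 mm high. This point is on its upright turning axis, 77 mm above the bench, 14 mm below the bar's top. The bar lies along this point's x axis, which turns with it; at rest that is the wax pot's x axis.
- start_knob (a joint): Angle of the start knob in rad: 0 at rest, growing as it is turned clockwise seen from above, 1.047 (60 degrees) at its stop. A spring of 0.05 N m at rest to 0.13 N m at the stop turns it back to 0 when it is let go.
- rack: Wooden instrument rack, fixed on the bench: 70 mm (its x) by 166 mm (its y), 100 mm high, with two 12 mm holes in its top board at y -37.5 mm and y +37.5 mm. Origin on the bench under its middle; turned about z.
- dip_rod_knob (a point): Dip rod that hangs in the rack's other hole: thin brass rod 6 mm thick with a flat round collar and a dark wooden pear-shaped knob 20 mm wide. This point is the middle of the knob, 118 mm above the bench. Not to be used; leave it hanging.

How it is judged:
By the outcome, as a careful person would: the job done as asked, in the order asked, and still so for the second after the job is handed in, with the robot touching nothing.
It also fails if it takes over 58 s, if anything falls off the work surface, if the arm or the gripper's body presses on something with over 40 N, if the wrist force passes 120 N, or if a joint passes its speed limit or range.

ROBOT

A 7-joint arm with a two-finger parallel gripper is mounted at the origin on a cart in front of the work surface, level with it; the furniture and walls round the work are solid. World frame = base frame: x ahead of the robot, y to its left, z up, the work surface at z = 0. Lengths are in m, angles in rad, forces in N, time in s.
With the tool pointing down it reaches from about 0.35 to 0.9 m from the base axis. Payload 7.2 kg.
Tool frame: the origin (TCP) lies at the very end of the fingers, on their centre line; the grasp point (between the pads) lies 19 mm behind it; z points along the fingers, y is the line along which they close (so a half turn about z gives the same grasp; the last joint's range is limited). The gripper opens to 85 mm and grips with 20 to 120 N. Pads are 22 mm wide; open, the fingers measure 114 mm over their backs; the gripper's body (76 mm by 85 mm) begins 54 mm behind the grasp point. The pads swing forward as they close: fully open they stand 13 mm farther back than shut.
Start: joints at [1.046, 0.411, -0.013, 1.596, 0.006, 1.134, -0.082], TCP at [0.276, -0.561, 0.231] pointing down, gripper open.
Joint ranges: [-2.95, 2.95], [-0.29, 1.99], [-1.47, 1.44], [0.14, 2.54], [-1.03, 4.17], [0.13, 1.85], [-2.86, 2.86]. Speed limits (rad/s): [2.39, 2.39, 3.01, 3.01, 3.14, 3.14, 3.14].

INTERFACE

Orientations are given as a unit quaternion [w, x, y, z].
In Python, from rig import arm gives the robot as it stands.
- The arm moves only by the tool drive_tool, never from a script. Its argument "plan" is one flat list of numbers, 7 for each row, row after row: the shift along the tool's x, y, z in mm, then the turn, a rotation vector about the tool's x, y, z in degrees, then the closure, from -1 (fully open) to 1 (shut). A call has exactly 8 rows; each row shifts and turns the commanded pose from where the row before left it, along the tool's axes as they then stand; what a row does not reach is not made up. A row lasts 1/8 s, in which the tool goes at most 62.5 mm and 10.7 degrees, less where a joint would pass 70% of its speed; a pose out of reach is approached as far as the arm can. A call is refused whole if a number of a shift passes 62.5 or a number of a turn 10.7, either way. A call with a gripper value outside its range is refused whole. The fingers move at their own pace and stop on an object; "force" is the grip in N (left out, the last holds). Time passes only in rows, so rows that do not move let the fingers close, or fill a call up. It gives the time, the measured TCP pose, the force, the opening and the grip force at its end, in the units of the state.
- arm.observe(): the state, without advancing time (a new reading comes with each control period).
- arm.get_image(name): name is "scene" or "top" or "wrist"; returns (picture, depth): 400x640x3 uint8, red, green, blue; 400x640 float32, m along the optical axis (not along the pixel's ray), 0 where there is no reading.
- arm.camera_params(name): a dict with "fx", "fy", "cx", "cy" (pixels), "k1" (the pictures are not rectified: a ray, as slopes to the right and down, at radius r is drawn at 1 + k1 r^2 times it, then the intrinsics apply), "cam_to_world" (4x4, takes a point from camera to world coordinates). Camera axes: x right, y down, z forward; pixel columns grow to the right and rows downward; lengths in m; the calibration is good to about 2 mm. A picture is of the moment at which its call begins: read the wrist's pose just before it. camera_params takes no time and is no camera call; for the wrist camera it gives the pose at the moment of the call.
- arm.hand_in(): hands the job in; it is judged then, once.
The state is a dict: "time": time; "qpos": joint angles; "joint_velocities": joint speeds; "tau": joint torques, N m; "eef_pos": TCP position; "orientation": TCP orientation; "wrist_force": force on the tool from outside, world axes, zero at the start; "wrist_torque": the same for the moment, N m; "finger_gap": opening from 0.0 (shut) to 1.0 (fully open); "grip_force": force on a finger pad.
Only numpy, scipy, OpenCV 4.12 (cv2) and the standard library are available. Lean on these libraries where they do the work, as an engineer would, in place of code of your own. Each camera call takes 0.05 s, during which the arm holds its last target. There are 200 camera calls.

## Working session

There is one attempt and no reset: what is moved stays moved. The work goes in short steps, Python scripts to look and compute and a tool call to move; the robot and the scene stay as the last step left them, time stands still between calls to the robot, and variables do not carry over. Pictures are saved under pics/ and viewed, at most 10 in all, crops included, and the job is handed in when it is done.

Besides the shell and the picture viewer there is one more tool, called after "Request:" by a JSON object that holds its "fn" and its "kwargs", one argument or row to a line. drive_tool: Moves the arm, as the interface text tells. Its arguments: {"type":"object","properties":{"plan":{"type":"array"},"force":{"type":"number"}},"required":["plan"]}

```bash
ls; mkdir -p pics; cat > h.py <<'E'
import numpy as np, cv2
from rig import arm
def grab(name):
    P=arm.camera_params(name); im,d=arm.get_image(name); return P,im,d
def cloud(P,d):
    v,u=np.mgrid[0:d.shape[0],0:d.shape[1]].astype(float)
    K=np.array([[P['fx'],0,P['cx']],[0,P['fy'],P['cy']],[0,0,1]])
    pts=np.stack([u.ravel(),v.ravel()],1)[:,None]
    n=cv2.undistortPoints(pts,K,np.array([P['k1'],0,0,0,0.])).reshape(d.shape+(2,))
    c=np.dstack([n[...,0]*d,n[...,1]*d,d])
    T=np.array(P['cam_to_world']); return c@T[:3,:3].T+T[:3,3]
def save(im,f): cv2.imwrite(f,im[...,::-1])
E
python3 - <<'E'
from h import *
s=arm.observe(); print({k:np.round(v,3) for k,v in s.items()})
for n in ['scene','top']:
    P,im,d=grab(n); save(im,f'pics/{n}0.png'); np.savez(f'{n}0.npz',im=im,d=d,w=cloud(P,d)); print(n,np.round(P['cam_to_world'],3).tolist(),P['fx'])
E
```

```text
pics
{'time': np.float64(0.0), 'qpos': array([ 1.046,  0.412, -0.013,  1.597,  0.006,  1.134, -0.082]), 'joint_velocities': array([-0.002, -0.001,  0.   , -0.   , -0.   , -0.   , -0.001]), 'tau': array([ 1.0000e-03, -6.0063e+01,  6.8200e-01, -2.9941e+01,  1.4000e-02,
        1.0000e-02, -0.0000e+00]), 'eef_pos': array([ 0.275, -0.56 ,  0.23 ]), 'orientation': array([-0.001,  0.974,  0.226, -0.   ]), 'wrist_force': array([0.245, 0.447, 0.628]), 'wrist_torque': array([-0.037, -0.043, -0.004]), 'grip_force': np.float64(0.0), 'finger_gap': np.float64(1.001)}
scene [[-0.784, -0.401, 0.474, 0.102], [-0.621, 0.51, -0.595, 0.631], [-0.002, -0.761, -0.649, 0.699], [0.0, 0.0, 0.0, 1.0]] 467.64529795812484
top [[-0.02, -0.984, 0.177, 0.33], [-0.999, 0.015, -0.032, 0.095], [0.029, -0.177, -0.984, 1.048], [0.0, 0.0, 0.0, 1.0]] 416.28965493277195
```

View pics/top0.png

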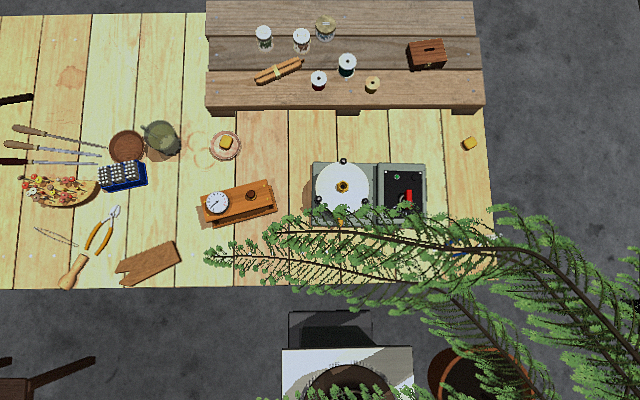

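View pics/scene0.png

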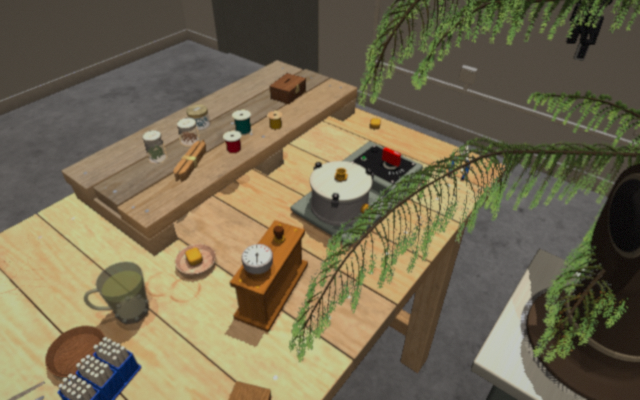

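Top view: thermometer dial at (216,203), dip rod (251,196), well (343,186), red knob (409,200). Plant branches cross the near side, so I'll measure their height as well.

```bash
python3 - <<'E'
from h import *
from scipy.optimize import least_squares
z=np.load('top0.npz'); im,d,w=z['im'].astype(int),z['d'],z['w']
for n,(u,v) in dict(dial=(216,203),rod=(251,196),well=(343,186),knob=(409,200),lid=(325,186)).items():
    print(n,np.round(w[v,u],4))
def reg(n,m): 
    p=w[m]; print(n,len(p),'med',np.round(np.median(p,0),4),'mid',np.round((np.percentile(p[:,:2],2,0)+np.percentile(p[:,:2],98,0))/2,4),'ext',np.round(np.ptp(p,axis=0),3)); return p
V,U=np.mgrid[0:400,0:640]
box=lambda a,b,c,e:(U>=a)&(U<b)&(V>=c)&(V<e)
reg('dial',box(195,238,185,225)&(w[...,2]>.122)&(w[...,2]<.15))
p=reg('lid',box(305,380,150,225)&(w[...,2]>.094)&(w[...,2]<.106)&(im.min(2)>120))
p=reg('well',box(330,356,174,200)&(w[...,2]>.112)&(w[...,2]<.125))
p=reg('knob',box(395,425,180,225)&(im[...,0]>150)&(im[...,1]<70)&(w[...,2]>.08))
q=p[:,:2]-p[:,:2].mean(0); e=np.linalg.eigh(q.T@q)[1][:,1]; print('knob dir',e)
p=reg('rack',box(190,285,170,230)&(w[...,2]>.094)&(w[...,2]<.104))
r=cv2.minAreaRect(p[:,:2].astype(np.float32)); print(r)
p=reg('chassis console',box(370,430,150,230)&(w[...,2]>.045)&(w[...,2]<.06)); print(cv2.minAreaRect(p[:,:2].astype(np.float32)))
# plant
g=(w[...,2]>.16)&(d>0)
for y0 in np.arange(-.6,.31,.1):
    m=g&(abs(w[...,1]-y0)<.05)&(w[...,0]>.15); 
    if m.sum()>5: print('plant y',round(y0,1),m.sum(),'z',np.round(np.percentile(w[m][:,2],[0,5,50,100]),2),'x',np.round(np.percentile(w[m][:,0],[0,50,100]),2))
s=np.load('scene0.npz'); sw=s['w']; si=s['im']
for n,(u,v) in dict(dial=(257,257),rod=(279,231),well=(341,173),knob=(391,157)).items(): print('S',n,np.round(sw[v,u],4))
E
```

```text
dial [0.4867 0.294  0.1365]
rod [0.5031 0.2181 0.1274]
well [0.5288 0.0082 0.0999]
knob [ 0.4947 -0.1471  0.0922]
lid [0.5292 0.0503 0.101 ]
dial 419 med [0.489  0.2917 0.1356] mid [0.4892 0.292 ] ext [0.05  0.049 0.019]
lid 1872 med [0.5299 0.0093 0.0987] mid [0.5293 0.0103] ext [0.125 0.127 0.012]
well 47 med [0.5302 0.0094 0.1167] mid [0.5274 0.0099] ext [0.022 0.021 0.008]
knob 56 med [ 0.507  -0.1485  0.0904] mid [ 0.5063 -0.1485] ext [0.036 0.011 0.007]
knob dir [-0.9998724 -0.0159743]
rack 1366 med [0.4992 0.2424 0.0997] mid [0.4988 0.2566] ext [0.099 0.166 0.01 ]
((0.49912700057029724, 0.2567153871059418), (0.06320465356111526, 0.15874497592449188), 14.703082084655762)
chassis console 2283 med [ 0.5359 -0.136   0.0508] mid [ 0.5214 -0.1417] ext [0.154 0.127 0.015]
((0.5203332901000977, -0.1412205994129181), (0.12584011256694794, 0.15403001010417938), 89.03716278076172)
plant y -0.5 122 z [0.25 0.25 0.3  0.32] x [0.24 0.26 0.27]
plant y -0.4 414 z [0.4  0.41 0.44 0.48] x [0.15 0.18 0.25]
plant y -0.3 5775 z [0.16 0.41 0.5  0.55] x [0.15 0.25 0.38]
plant y -0.2 6037 z [0.16 0.41 0.51 0.54] x [0.22 0.32 0.42]
plant y -0.1 4426 z [0.16 0.17 0.5  0.54] x [0.25 0.35 0.42]
plant y -0.0 3615 z [0.16 0.18 0.49 0.53] x [0.25 0.37 0.43]
plant y 0.1 2469 z [0.16 0.17 0.46 0.51] x [0.29 0.37 0.43]
plant y 0.2 207 z [0.16 0.16 0.17 0.42] x [0.32 0.37 0.41]
S dial [0.487  0.2957 0.1359]
S rod [0.5038 0.2246 0.1282]
S well [0.5287 0.0079 0.1094]
S knob [ 0.4986 -0.1443  0.0762]
```

Request:
{"fn": "drive_tool", "kwargs": {
  "plan": [30, -21, -3, 0, 0, 0, -1, 30, -21, -3, 0, 0, 0, -1, 30, -21, -3, 0, 0, 0, -1, 30, -21, -3, 0, 0, 0, -1, 30, -21, -3, 0, 0, 0, -1, 30, -21, -3, 0, 0, 0, -1, 30, -21, -3, 0, 0, 0, -1, 30, -21, -3, 0, 0, 0, -1]
}}

```text
time: 1.1
eef_pos: [0.4172, -0.3031, 0.2551]
orientation: [-0.0, 0.974, 0.226, -0.0]
wrist_force: [0.2, -0.6, -0.1]
finger_gap: 0.996
grip_force: 0.0
```

```bash
cat >> h.py <<'E'
from scipy.spatial.transform import Rotation as R
def state():
    s=arm.observe(); p=np.array(s['eef_pos']); q=np.array(s['orientation']); r=R.from_quat(q[[1,2,3,0]])
    x=r.as_matrix(); return s,p,r,np.degrees(np.arctan2(x[1,0],x[0,0]))
def goto(x,y,z,yaw=None):
    "tool-axis shift (mm) from here, then turn (deg, tool axes) to tool-down at yaw"
    s,p,r,yw=state(); sh=r.inv().apply(np.array([x,y,z])-p)*1000
    if yaw is None: yaw=yw
    t=np.radians(yaw); M=np.array([[np.cos(t),np.sin(t),0],[np.sin(t),-np.cos(t),0],[0,0,-1]])
    tv=np.degrees((r.inv()*R.from_matrix(M)).as_rotvec())
    print('t',s['time'],'pos',np.round(p,4),'yaw',round(yw,1),'F',np.round(s['wrist_force'],1),'gap',round(float(s['finger_gap']),3),'grip',round(float(s['grip_force']),1))
    print('  shift',np.round(sh,1),'turn',np.round(tv,1))
E
python3 - <<'E'
from h import *
print({k:np.round(v,2) for k,v in arm.observe().items()})
goto(.50,-.15,.26,15)
goto(.49,.28,.26,110)
E
```

```text
{'time': np.float64(1.1), 'qpos': array([ 0.67,  0.21, -0.16,  1.82,  0.04,  1.11, -0.62]), 'joint_velocities': array([-0.4 , -0.09, -0.19,  0.06,  0.03,  0.03, -0.59]), 'tau': array([ 2.810e+00, -4.537e+01,  1.400e-01, -2.939e+01, -2.000e-02,
        6.000e-02,  1.000e+00]), 'eef_pos': array([ 0.42, -0.3 ,  0.26]), 'orientation': array([-0.  ,  0.97,  0.23, -0.  ]), 'wrist_force': array([ 0.21, -0.58, -0.06]), 'wrist_torque': array([ 0.01, -0.02,  0.03]), 'grip_force': np.float64(0.0), 'finger_gap': np.float64(1.0)}
t 1.1 pos [ 0.4172 -0.3031  0.2551] yaw 26.2 F [ 0.2 -0.6 -0.1] gap 0.996 grip 0.0
  shift [ 141.8 -100.9   -4.9] turn [-0.   0.  11.2]
t 1.1 pos [ 0.4172 -0.3031  0.2551] yaw 26.2 F [ 0.2 -0.6 -0.1] gap 0.996 grip 0.0
  shift [ 322.5 -491.2   -4.8] turn [ -0.   -0.  -83.8]
```

Request:
{"fn": "drive_tool", "kwargs": {
  "plan": [30, -29, -8, 0, 0, 0, -1, 30, -29, -8, 0, 0, 0, -1, 30, -29, -8, 0, 0, 0, -1, 30, -29, -8, 0, 0, 0, -1, 30, -29, -8, 0, 0, 0, -1, 30, -29, -8, 0, 0, 0, -1, 0, 0, 0, 0, 0, -10, -1, 0, 0, 0, 0, 0, -10, -1]
}}

```text
time: 2.1
eef_pos: [0.5017, -0.068, 0.303]
orientation: [-0.0, 0.918, 0.395, -0.0]
wrist_force: [-0.3, -0.3, 0.4]
finger_gap: 0.999
grip_force: 0.0
```

```bash
python3 - <<'E'
from h import *
print({k:np.round(v,2) for k,v in arm.observe().items() if k in('tau','qpos','joint_velocities')})
goto(.49,.28,.26,110)
P,im,d=grab('wrist'); save(im,'pics/w1.png'); np.savez('w1.npz',im=im,d=d,w=cloud(P,d)); print(np.round(P['cam_to_world'],3).tolist())
goto(.49,.28,.26,110)
E
```

```text
{'qpos': array([ 0.37,  0.18, -0.38,  1.76,  0.07,  1.22, -0.79]), 'joint_velocities': array([ 0.14,  0.01, -0.14, -0.  ,  0.03,  0.01,  1.36]), 'tau': array([-1.670e+00, -4.292e+01, -1.870e+00, -3.120e+01, -1.300e-01,
       -2.000e-02, -2.330e+00])}
t 2.1 pos [ 0.5017 -0.068   0.303 ] yaw 46.6 F [-0.3 -0.3  0.4] gap 0.999 grip 0.0
  shift [ 244.8 -247.6   43. ] turn [ -0.    0.  -63.4]
[[0.727, -0.653, -0.213, 0.556], [-0.686, -0.692, -0.224, -0.01], [-0.001, 0.309, -0.951, 0.446], [0.0, 0.0, 0.0, 1.0]]
t 2.15 pos [ 0.5016 -0.0683  0.3029] yaw 47.0 F [0.4 0.5 0.5] gap 1.001 grip 0.0
  shift [ 247.  -245.8   43. ] turn [ -0.   0. -63.]
```

View pics/w1.png

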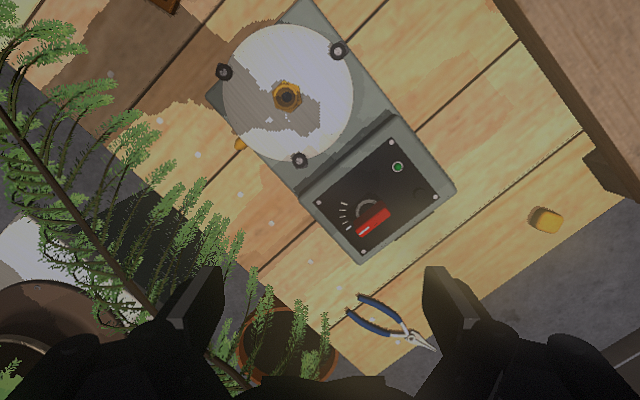

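```bash
python3 - <<'E'
from h import *
z=np.load('w1.npz'); im,d,w=z['im'].astype(int),z['d'],z['w']
V,U=np.mgrid[0:400,0:640]; box=lambda a,b,c,e:(U>=a)&(U<b)&(V>=c)&(V<e)
def reg(n,m):
    p=w[m]; print(n,len(p),'med',np.round(np.median(p,0),4),'mid',np.round((np.percentile(p[:,:2],2,0)+np.percentile(p[:,:2],98,0))/2,4),'ext',np.round(np.ptp(p,axis=0),3)); return p
p=reg('rim',box(265,310,75,120)&(w[...,2]>.112)&(w[...,2]<.123))
print(cv2.minEnclosingCircle(p[:,:2].astype(np.float32)))
A=np.c_[2*p[:,:2],np.ones(len(p))]
p=reg('lid',box(215,360,15,165)&(w[...,2]>.094)&(w[...,2]<.105)); print(cv2.minEnclosingCircle(p[:,:2].astype(np.float32)))
p=reg('knob',box(340,400,195,245)&(im[...,0]>130)&(im[...,1]<70)&(w[...,2]>.086)&(w[...,2]<.096)); print(cv2.minAreaRect(p[:,:2].astype(np.float32)))
p=reg('console',box(290,470,110,270)&(w[...,2]>.048)&(w[...,2]<.056)); print(cv2.minAreaRect(p[:,:2].astype(np.float32)))
E
```

```text
rim 325 med [0.5268 0.0107 0.1182] mid [0.527  0.0097] ext [0.022 0.022 0.009]
((0.5269260406494141, 0.010243118740618229), 0.011394119821488857)
lid 13465 med [0.5309 0.0129 0.0998] mid [0.5278 0.0104] ext [0.135 0.13  0.011]
((0.5285411477088928, 0.011570126749575138), 0.07085562497377396)
knob 310 med [ 0.5031 -0.1486  0.0912] mid [ 0.5009 -0.1487] ext [0.042 0.012 0.004]
((0.5007809400558472, -0.14890114963054657), (0.011227894574403763, 0.041941236704587936), 88.44517517089844)
console 11268 med [ 0.5296 -0.1339  0.0519] mid [ 0.5212 -0.1414] ext [0.157 0.127 0.008]
((0.520785391330719, -0.14228323101997375), (0.12294702976942062, 0.15422624349594116), 87.4753189086914)
```

Request:
{"fn": "drive_tool", "kwargs": {
  "plan": [31, -30, 4, 0, 0, 0, -1, 31, -30, 4, 0, 0, 0, -1, 31, -30, 4, 0, 0, 0, -1, 31, -30, 4, 0, 0, 0, -1, 31, -30, 4, 0, 0, 0, -1, 31, -30, 4, 0, 0, 0, -1, 0, 0, 0, 0, 0, -10, -1, 0, 0, 0, 0, 0, -10, -1]
}}

```text
time: 3.15
eef_pos: [0.5003, 0.1907, 0.2788]
orientation: [-0.0, 0.837, 0.548, -0.0]
wrist_force: [-0.7, -0.1, 0.1]
finger_gap: 1.002
grip_force: 0.0
```

Request:
{"fn": "drive_tool", "kwargs": {
  "plan": [0, 0, 0, 0, 0, -9, -1, 0, 0, 0, 0, 0, -9, -1, 0, 0, 0, 0, 0, -9, -1, 0, 0, 0, 0, 0, -9, -1, 0, 0, 0, 0, 0, 0, -1, 0, 0, 0, 0, 0, 0, -1, 0, 0, 0, 0, 0, 0, -1, 0, 0, 0, 0, 0, 0, -1]
}}

```text
time: 4.15
eef_pos: [0.5007, 0.1902, 0.2793]
orientation: [0.0, 0.629, 0.778, -0.0]
wrist_force: [-0.0, 0.2, -0.0]
finger_gap: 1.003
grip_force: 0.0
```

```bash
python3 - <<'E'
from h import *
P,im,d=grab('wrist'); save(im,'pics/w2.png'); w=cloud(P,d); np.savez('w2.npz',im=im,d=d,w=w)
V,U=np.mgrid[0:400,0:640]
m=(w[...,2]>.122)&(w[...,2]<.145)&(np.hypot(w[...,0]-.489,w[...,1]-.292)<.04)
p=w[m]; print(len(p),np.median(p,0),cv2.minEnclosingCircle(p[:,:2].astype(np.float32)), p[:,2].max())
t=p[p[:,2]>np.percentile(p[:,2],60)-.002]; print('top',np.median(p[:,2]))
m=(w[...,2]>.105)&(w[...,2]<.14)&(np.hypot(w[...,0]-.503,w[...,1]-.218)<.02); print('rod',m.sum(),np.median(w[m],0) if m.any() else 0)
goto(.489,.292,.20)
E
```

```text
3476 [0.49008209 0.29252339 0.13687322] ((0.4904218316078186, 0.29208290576934814), 0.025136686861515045) 0.14054561536498666
top 0.136873224697175
rod 434 [0.50862995 0.22123249 0.12835602]
t 4.2 pos [0.5007 0.1902 0.2793] yaw 102.1 F [0.4 0.3 0.2] gap 1.001 grip 0.0
  shift [102.   10.   79.3] turn [-0.  0. -0.]
```

View pics/w2.png

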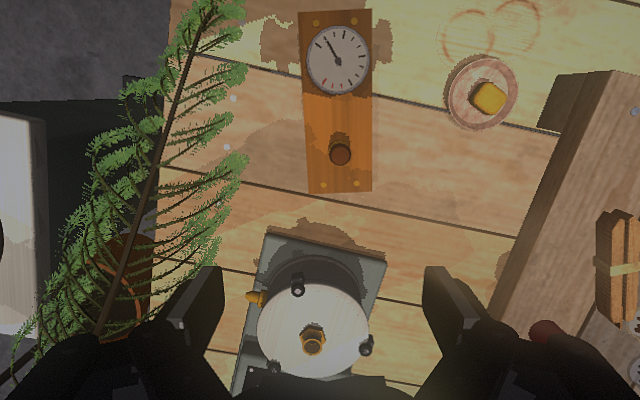

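Request:
{"fn": "drive_tool", "kwargs": {
  "plan": [34, 3.7, 0, 0, 0, 0, -1, 34, 3.7, 0, 0, 0, 0, -1, 34, 3.7, 0, 0, 0, 0, -1, 0, 0, 30, 0, 0, 0, -1, 0, 0, 40, 0, 0, 0, -1, 0, 0, 40, 0, 0, 0, -1, 0, 0, 25, 0, 0, 0, -1, 0, 0, 0, 0, 0, 0, -1]
}}

```text
time: 5.2
eef_pos: [0.489, 0.2914, 0.1426]
orientation: [-0.001, 0.628, 0.778, -0.002]
wrist_force: [0.4, -0.2, 1.1]
finger_gap: 1.003
grip_force: 0.0
```

Request:
{"fn": "drive_tool", "kwargs": {
  "plan": [0.5, 1.4, 15, 0, 0, 0, -1, 0, 0, 15, 0, 0, 0, -1, 0, 0, 7, 0, 0, 0, -1, 0, 0, 0, 0, 0, 0, -1, 0, 0, 0, 0, 0, 0, 1, 0, 0, 0, 0, 0, 0, 1, 0, 0, 0, 0, 0, 0, 1, 0, 0, 0, 0, 0, 0, 1],
  "force": 60
}}

```text
time: 6.2
eef_pos: [0.4916, 0.2932, 0.1081]
orientation: [0.0, 0.628, 0.778, 0.0]
wrist_force: [-1.1, -1.0, 5.8]
finger_gap: 0.562
grip_force: 61.3
```

Request:
{"fn": "drive_tool", "kwargs": {
  "plan": [0, 0, -10, 0, 0, 0, 1, 0, 0, -15, 0, 0, 0, 1, 0, 0, -25, 0, 0, 0, 1, 0, 0, -35, 0, 0, 0, 1, 0, 0, -35, 0, 0, 0, 1, 0, 0, -35, 0, 0, 0, 1, 0, 0, -15, 0, 0, 0, 1, 0, 0, 0, 0, 0, 0, 1]
}}

```text
time: 7.2
eef_pos: [0.4915, 0.2931, 0.2781]
orientation: [0.0, 0.628, 0.778, 0.001]
wrist_force: [0.3, -0.8, -0.4]
finger_gap: 0.563
grip_force: 61.9
```

```bash
python3 - <<'E'
from h import *
P,im,d=grab('wrist'); save(im,'pics/w3.png'); w=cloud(P,d); np.savez('w3.npz',im=im,d=d,w=w)
s,p,r,yw=state()
L=r.inv().apply((w-p).reshape(-1,3)).reshape(w.shape)  # tool frame
m=(abs(L[...,0])<.04)&(abs(L[...,1])<.024)&(L[...,2]>-.04)&(L[...,2]<.12)&(d>0)
q=L[m]; print(len(q)); 
for z in np.arange(-.035,.12,.01):
    k=q[abs(q[:,2]-z)<.005]
    if len(k): print(round(z,3),len(k),np.round([*np.percentile(k[:,0],[2,98]),*np.percentile(k[:,1],[2,98])],4))
goto(.527,.0102,.27)
PS,ims,ds=grab('scene'); ws=cloud(PS,ds); np.savez('s3.npz',im=ims,d=ds,w=ws)
u,v=np.meshgrid([0],[0])
T=np.linalg.inv(np.array(PS['cam_to_world'])); c=T[:3,:3]@p+T[:3,3]; u=int(PS['cx']+PS['fx']*c[0]/c[2]); v=int(PS['cy']+PS['fy']*c[1]/c[2]); print(u,v)
v0,u0=max(v-120,0),max(u-120,0); cr=ims[v0:v0+240,u0:u0+240]; wr=im[200:400,160:480]
save(np.vstack([cv2.resize(cr,(480,480*cr.shape[0]//cr.shape[1]))[:400],np.zeros((0,480,3),np.uint8)]),'pics/s3.png')
save(np.hstack([im[150:400,120:520],cv2.resize(cr,(250,250))]),'pics/c3.png')
E
```

```text
13009
-0.035 5788 [-0.0196  0.0209 -0.0234  0.0209]
-0.025 6257 [-0.0217  0.0242 -0.0232  0.0228]
-0.015 673 [ 0.0079  0.0245 -0.0236  0.0216]
-0.005 27 [ 0.0054  0.012  -0.0238 -0.0233]
0.035 16 [ 0.0022  0.0035 -0.0019  0.0026]
0.045 63 [ 0.0012  0.0033 -0.0026  0.0034]
0.055 65 [ 0.0008  0.0034 -0.0027  0.0035]
0.065 57 [ 0.0003  0.0033 -0.0029  0.0037]
0.075 49 [ 0.0009  0.0034 -0.0031  0.0031]
0.085 14 [ 0.0016  0.0034 -0.0024  0.0032]
t 7.25 pos [0.4911 0.2927 0.2768] yaw 102.2 F [-0.2 -0.1 -1.1] gap 0.566 grip 61.9
  shift [-283.7  -24.5    6.9] turn [-0.  0. -0.]
248 187
```

View pics/c3.png

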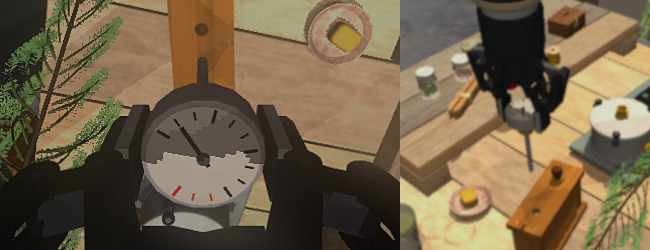

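Request:
{"fn": "drive_tool", "kwargs": {
  "plan": [-30, -3, 0, 0, 0, 0, 1, -45, -4, 0, 0, 0, 0, 1, -45, -4, 0, 0, 0, 0, 1, -45, -4, 0, 0, 0, 0, 1, -45, -4, 0, 0, 0, 0, 1, -45, -4, 0, 0, 0, 0, 1, -28.7, -1.5, 0, 0, 0, 0, 1, 0, 0, 0, 0, 0, 0, 1]
}}

```text
time: 8.3
eef_pos: [0.5267, 0.0073, 0.2754]
orientation: [-0.001, 0.63, 0.777, -0.001]
wrist_force: [0.1, -0.4, -0.9]
finger_gap: 0.564
grip_force: 61.9
```

```bash
python3 - <<'E'
from h import *
P,im,d=grab('wrist'); w=cloud(P,d)
s,p,r,yw=state(); goto(.527,.0102,.2)
L=r.inv().apply((w-p).reshape(-1,3)).reshape(w.shape)
k=L[(abs(L[...,0])<.04)&(abs(L[...,1])<.02)&(L[...,2]>.035)&(L[...,2]<.095)&(d>0)]; print('stem',len(k),np.round(np.percentile(k,[5,50,95],axis=0),4))
m=(w[...,2]>.110)&(w[...,2]<.126)&(np.hypot(w[...,0]-.527,w[...,1]-.010)<.02)&(d>0)
print('rim',m.sum()); 
if m.sum()>5: print(cv2.minEnclosingCircle(w[m][:,:2].astype(np.float32)),np.median(w[m],0))
for n in('top','scene'):
    P,im,d=grab(n); w=cloud(P,d); m=(w[...,2]>.113)&(w[...,2]<.123)&(np.hypot(w[...,0]-.527,w[...,1]-.010)<.02)&(d>0); print(n,m.sum(), np.round((w[m].min(0)+w[m].max(0))/2,4) if m.any() else '', np.round(np.ptp(w[m],axis=0),3) if m.any() else '')
E
```

```text
t 8.35 pos [0.5266 0.0094 0.2758] yaw 102.0 F [-0.2  1.  -0.7] gap 0.567 grip 61.9
  shift [ 0.6  0.8 75.8] turn [-0.1 -0.   0. ]
stem 265 [[-0.0015 -0.0037  0.0411]
 [ 0.0001 -0.0006  0.0593]
 [ 0.0007  0.0025  0.0824]]
rim 338
((0.5271509885787964, 0.009734094142913818), 0.011158516630530357) [0.52764624 0.00784607 0.11776482]
top 43 [0.5265 0.0109 0.1166] [0.021 0.021 0.007]
scene 52 [0.5279 0.0123 0.1163] [0.022 0.022 0.006]
```

Request:
{"fn": "drive_tool", "kwargs": {
  "plan": [0.5, 0.8, 15, 0, 0, 0, 1, 0, 0, 20, 0, 0, 0, 1, 0, 0, 15, 0, 0, 0, 1, 0, 0, 10, 0, 0, 0, 1, 0, 0, 8, 0, 0, 0, 1, 0, 0, 8, 0, 0, 0, 1, 0, 0, 8, 0, 0, 0, 1, 0, 0, 0, 0, 0, 0, 1]
}}

```text
time: 9.45
eef_pos: [0.5276, 0.011, 0.1927]
orientation: [-0.0, 0.628, 0.778, -0.0]
wrist_force: [-0.3, -0.3, -0.3]
finger_gap: 0.567
grip_force: 61.9
```

```bash
python3 - <<'E'
from h import *
goto(.527,.0102,.126,102)
P,im,d=grab('wrist'); s,p,r,yw=state(); goto(.527,.0102,.126,102)
P2,im2,d2=grab('scene'); save(np.hstack([im[60:400,120:520],cv2.resize(im2[80:250,260:430],(340,340))]),'pics/c4.png')
E
```

```text
t 9.45 pos [0.5276 0.011  0.1927] yaw 102.2 F [-0.3 -0.3 -0.3] gap 0.567 grip 61.9
  shift [-0.7 -0.7 66.7] turn [-0.1 -0.   0.2]
t 9.5 pos [0.5278 0.0111 0.1932] yaw 102.2 F [ 0.1 -0.8 -0.6] gap 0.567 grip 61.9
  shift [-0.7 -1.  67.2] turn [-0.  -0.   0.2]
```

View pics/c4.png

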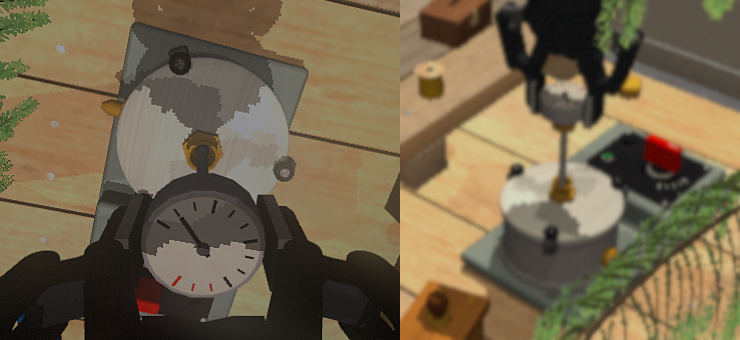

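The stem is in the funnel with no force. Before lowering the fingers I'll check them against the lid's handles.

```bash
python3 - <<'E'
from h import *
z=np.load('w1.npz'); d,w=z['d'],z['w']
t=np.radians(102.2); X=np.array([np.cos(t),np.sin(t)]); Y=np.array([np.sin(t),-np.cos(t)])
for (u,v) in [(224,72),(338,50),(300,159)]:
    q=w[v-9:v+10,u-9:u+10].reshape(-1,3); q=q[(q[:,2]>.103)&(q[:,2]<.16)]; o=q[:,:2]-[.527,.0102]
    print(np.round(np.median(q,0),3),'zmax',q[:,2].max().round(3),'tool x',np.round([(o@X).min(),(o@X).max()],3),'tool y',np.round([(o@Y).min(),(o@Y).max()],3))
E
```

```text
[0.501 0.065 0.105] zmax 0.107 tool x [0.053 0.067] tool y [-0.022 -0.007]
[0.589 0.006 0.105] zmax 0.108 tool x [-0.024 -0.01 ] tool y [0.053 0.067]
[ 0.493 -0.041  0.106] zmax 0.108 tool x [-0.05  -0.036] tool y [-0.052 -0.037]
```

Request:
{"fn": "drive_tool", "kwargs": {
  "plan": [-0.5, -0.8, 8, 0, 0, 0, 1, 0, 0, 8, 0, 0, 0, 1, 0, 0, 8, 0, 0, 0, 1, 0, 0, 8, 0, 0, 0, 1, 0, 0, 8, 0, 0, 0, 1, 0, 0, 8, 0, 0, 0, 1, 0, 0, 8, 0, 0, 0, 1, 0, 0, 2, 0, 0, 0, 1]
}}

```text
time: 10.55
eef_pos: [0.5269, 0.0104, 0.1345]
orientation: [-0.0, 0.628, 0.778, -0.0]
wrist_force: [0.7, 0.3, 1.6]
finger_gap: 0.566
grip_force: 62.0
```

Request:
{"fn": "drive_tool", "kwargs": {
  "plan": [0, 0, 2, 0, 0, 0, 1, 0, 0, 2, 0, 0, 0, 1, 0, 0, 2, 0, 0, 0, 1, 0, 0, 1, 0, 0, 0, 1, 0, 0, 1, 0, 0, 0, 1, 0, 0, 0, 0, 0, 0, 1, 0, 0, 0, 0, 0, 0, 1, 0, 0, 0, 0, 0, 0, 1]
}}

```text
time: 11.55
eef_pos: [0.5271, 0.0105, 0.1272]
orientation: [-0.0, 0.628, 0.778, -0.0]
wrist_force: [0.8, -0.6, -0.8]
finger_gap: 0.565
grip_force: 62.1
```

Request:
{"fn": "drive_tool", "kwargs": {
  "plan": [0, 0, 1, 0, 0, 0, 1, 0, 0, 1, 0, 0, 0, 1, 0, 0, 1, 0, 0, 0, 1, 0, 0, 0, 0, 0, 0, 1, 0, 0, 0, 0, 0, 0, 1, 0, 0, 0, 0, 0, 0, 1, 0, 0, 0, 0, 0, 0, 1, 0, 0, 0, 0, 0, 0, 1]
}}

```text
time: 12.55
eef_pos: [0.5273, 0.0104, 0.1259]
orientation: [0.001, 0.628, 0.778, -0.0]
wrist_force: [-5.5, -1.0, 17.7]
finger_gap: 0.564
grip_force: 64.2
```

Firm stop at the expected height (17.7 N): the collar is on the rim. Releasing and rising.

Request:
{"fn": "drive_tool", "kwargs": {
  "plan": [0, 0, -1, 0, 0, 0, 1, 0, 0, 0, 0, 0, 0, -1, 0, 0, 0, 0, 0, 0, -1, 0, 0, 0, 0, 0, 0, -1, 0, 0, 0, 0, 0, 0, -1, 0, 0, -12, 0, 0, 0, -1, 0, 0, -25, 0, 0, 0, -1, 0, 0, -35, 0, 0, 0, -1]
}}

```text
time: 13.55
eef_pos: [0.5267, 0.0105, 0.1982]
orientation: [-0.001, 0.628, 0.778, -0.0]
wrist_force: [0.4, -0.4, 0.4]
finger_gap: 1.001
grip_force: 0.0
```

Request:
{"fn": "drive_tool", "kwargs": {
  "plan": [0, 0, -35, 0, 0, 0, -1, 0, 0, -15, 0, 0, 0, -1, -20, 0, 0, 0, 0, -10, -1, 0, 0, 0, 0, 0, -10, -1, 0, 0, 0, 0, 0, -10, -1, 0, 0, 0, 0, 0, -10, -1, 0, 0, 0, 0, 0, 0, -1, 0, 0, 0, 0, 0, 0, -1]
}}

```text
time: 14.55
eef_pos: [0.5312, -0.0092, 0.2471]
orientation: [-0.0, 0.326, 0.945, -0.0]
wrist_force: [-0.2, -0.2, 1.0]
finger_gap: 1.001
grip_force: 0.0
```

```bash
python3 - <<'E'
from h import *
goto(.501,-.1488,.2,180-2)
P,im,d=grab('scene'); w=cloud(P,d)
P2,im2,d2=grab('wrist'); w2=cloud(P2,d2); P3,im3,d3=grab('top'); w3=cloud(P3,d3)
for n,W,D in(('scene',w,d),('wrist',w2,d2),('top',w3,d3)):
    q=W[(np.hypot(W[...,0]-.527,W[...,1]-.0105)<.04)&(W[...,2]>.145)&(W[...,2]<.165)&(D>0)]
    print(n,len(q),np.round(np.median(q,0),4) if len(q) else '')
save(np.hstack([im2[:400,100:540],cv2.resize(im[100:270,260:430],(400,400))[:,:355]]),'pics/c5.png')
E
```

```text
t 14.55 pos [ 0.5312 -0.0092  0.2471] yaw 141.9 F [-0.2 -0.2  1. ] gap 1.001 grip 0.0
  shift [ -62.2 -128.5   47.1] turn [ -0.   -0.  -36.1]
scene 372 [0.5246 0.0174 0.1545]
wrist 3768 [0.5263 0.0116 0.1559]
top 399 [0.526  0.0115 0.1548]
```

View pics/c5.png

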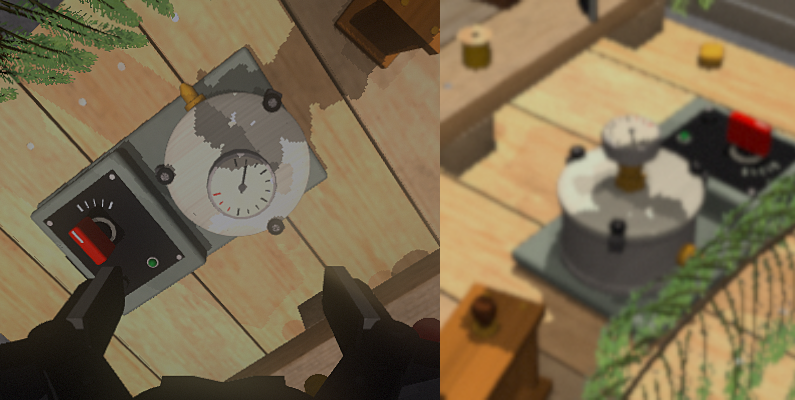

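Dial sits in the well (at (242,185)), the red bar on the console at rest. The measured dial height is 1–2 mm above what I expect, so I'll press lightly on top with shut fingers to make sure it is seated.

Request:
{"fn": "drive_tool", "kwargs": {
  "plan": [15, 13, 10, 0, 0, 0, 1, 0, 0, 20, 0, 0, 0, 1, 0, 0, 20, 0, 0, 0, 1, 0, 0, 20, 0, 0, 0, 1, 0, 0, 12, 0, 0, 0, 1, 0, 0, 0, 0, 0, 0, 1, 0, 0, 0, 0, 0, 0, 1, 0, 0, 0, 0, 0, 0, 1],
  "force": 30
}}

```text
time: 15.7
eef_pos: [0.528, 0.0104, 0.166]
orientation: [0.001, 0.324, 0.946, 0.0]
wrist_force: [0.1, -0.4, -0.7]
finger_gap: 0.0
grip_force: 0.0
```

Request:
{"fn": "drive_tool", "kwargs": {
  "plan": [0, 0, 2, 0, 0, 0, 1, 0, 0, 2, 0, 0, 0, 1, 0, 0, 2, 0, 0, 0, 1, 0, 0, 1, 0, 0, 0, 1, 0, 0, 1, 0, 0, 0, 1, 0, 0, 0, 0, 0, 0, 1, 0, 0, 0, 0, 0, 0, 1, 0, 0, 0, 0, 0, 0, 1]
}}

```text
time: 16.7
eef_pos: [0.5276, 0.0104, 0.1573]
orientation: [0.0, 0.324, 0.946, 0.0]
wrist_force: [-0.2, -0.3, -0.6]
finger_gap: -0.001
grip_force: 0.0
```

Request:
{"fn": "drive_tool", "kwargs": {
  "plan": [0, 0, 1, 0, 0, 0, 1, 0, 0, 1, 0, 0, 0, 1, 0, 0, 1, 0, 0, 0, 1, 0, 0, 1, 0, 0, 0, 1, 0, 0, 1, 0, 0, 0, 1, 0, 0, 0, 0, 0, 0, 1, 0, 0, 0, 0, 0, 0, 1, 0, 0, 0, 0, 0, 0, 1]
}}

```text
time: 17.7
eef_pos: [0.528, 0.0102, 0.1541]
orientation: [0.001, 0.324, 0.946, -0.0]
wrist_force: [-5.2, -1.2, 16.9]
finger_gap: 0.005
grip_force: 8.9
```

Contact at z = 0.1541 under 17 N, the height expected when seated. On to the knob.

Request:
{"fn": "drive_tool", "kwargs": {
  "plan": [0, 0, -15, 0, 0, 0, 1, 0, 0, -30, 0, 0, 0, 1, 0, 0, -40, 0, 0, 0, -1, 0, 0, 0, 0, 0, -9, -1, 0, 0, 0, 0, 0, -9, -1, 0, 0, 0, 0, 0, -9, -1, 0, 0, 0, 0, 0, -9, -1, 0, 0, 0, 0, 0, 0, -1]
}}

```text
time: 18.7
eef_pos: [0.5275, 0.0103, 0.2375]
orientation: [-0.0, 0.017, 1.0, 0.0]
wrist_force: [0.8, 0.3, -1.0]
finger_gap: 1.001
grip_force: 0.0
```

```bash
python3 - <<'E'
from h import *
goto(.501,-.1488,.2,178)
E
```

```text
t 18.7 pos [0.5275 0.0103 0.2375] yaw 178.1 F [ 0.8  0.3 -1. ] gap 1.001 grip 0.0
  shift [  21.2 -159.9   37.4] turn [ 0.  -0.   0.1]
```

Request:
{"fn": "drive_tool", "kwargs": {
  "plan": [5.3, -40, 0, 0, 0, 0, -1, 5.3, -40, 0, 0, 0, 0, -1, 5.3, -40, 0, 0, 0, 0, -1, 5.3, -40, 0, 0, 0, 0, -1, 0, 0, 45, 0, 0, 0, -1, 0, 0, 45, 0, 0, 0, -1, 0, 0, 40, 0, 0, 0, -1, 0, 0, 0, 0, 0, 0, -1]
}}

```text
time: 19.7
eef_pos: [0.4993, -0.1485, 0.1052]
orientation: [-0.003, 0.017, 1.0, 0.001]
wrist_force: [-0.3, 0.0, 0.5]
finger_gap: 1.001
grip_force: 0.0
```

```bash
python3 - <<'E'
from h import *
P,im,d=grab('wrist'); w=cloud(P,d); goto(.501,-.1488,.062,178.4)
print({k:np.round(v,2) for k,v in arm.observe().items() if k=='qpos'})
i=im.astype(int); m=(i[...,0]>110)&(i[...,1]<70)&(w[...,2]>.085)&(w[...,2]<.097)&(np.hypot(w[...,0]-.5,w[...,1]+.149)<.05)
p=w[m]; print(len(p)); print(cv2.minAreaRect(p[:,:2].astype(np.float32)) if len(p)>5 else '')
save(im[100:400,120:520],'pics/w6.png')
E
```

```text
t 19.75 pos [ 0.5008 -0.1485  0.1071] yaw 178.1 F [0.1 0.  0.9] gap 0.998 grip 0.0
  shift [-0.3 -0.4 45.1] turn [ 0.1 -0.1 -0.3]
{'qpos': array([ 0.78,  0.5 , -0.76,  1.93,  0.44,  0.88,  1.33])}
1334
((0.5005764365196228, -0.14877411723136902), (0.011959669180214405, 0.0431470163166523), 87.09259796142578)
```

View pics/w6.png

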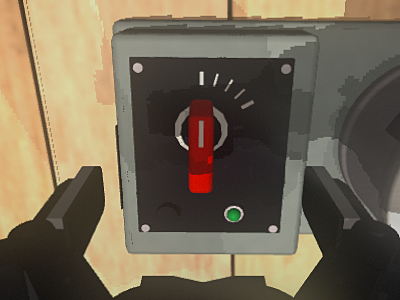

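Knob bar centred between the open fingers, at rest, pointing at the first mark. Descend and grip.

Request:
{"fn": "drive_tool", "kwargs": {
  "plan": [0, 0, 15, 0, 0, 0, -1, 0, 0, 15, 0, 0, 0, -1, 0, 0, 13, 0, 0, 0, -1, 0, 0, 0, 0, 0, 0, -1, 0, 0, 0, 0, 0, 0, 1, 0, 0, 0, 0, 0, 0, 1, 0, 0, 0, 0, 0, 0, 1, 0, 0, 0, 0, 0, 0, 1],
  "force": 40
}}

```text
time: 20.75
eef_pos: [0.5014, -0.1493, 0.0646]
orientation: [0.0, 0.016, 1.0, -0.0]
wrist_force: [-1.1, -16.9, 12.8]
finger_gap: 0.145
grip_force: 25.2
```

Request:
{"fn": "drive_tool", "kwargs": {
  "plan": [0, -0.6, -1, 0, 0, 0, 1, 0, 0, 0, 0, 0, 8, 1, 0, 0, 0, 0, 0, 8, 1, 0, 0, 0, 0, 0, 8, 1, 0, 0, 0, 0, 0, 8, 1, 0, 0, 0, 0, 0, 8, 1, 0, 0, 0, 0, 0, 8, 1, 0, 0, 0, 0, 0, 0, 1]
}}

```text
time: 21.75
eef_pos: [0.5011, -0.1501, 0.0648]
orientation: [0.0, 0.421, 0.907, -0.0]
wrist_force: [2.4, -4.3, -9.9]
finger_gap: 0.147
grip_force: 39.6
```

```bash
python3 - <<'E'
from h import *
goto(.501,-.1488,.064,178.1-60); print(arm.observe()['wrist_torque'])
E
```

```text
t 21.75 pos [ 0.5011 -0.1501  0.0648] yaw 130.2 F [ 2.4 -4.3 -9.9] gap 0.147 grip 39.6
  shift [1.  0.8 0.8] turn [-0.   0.  12.1]
[-0.87547964 -0.76969759  0.06807353]
```

Request:
{"fn": "drive_tool", "kwargs": {
  "plan": [0.5, 0.5, 0.6, 0, 0, 4, 1, 0, 0, 0, 0, 0, 4, 1, 0, 0, 0, 0, 0, 4, 1, 0, 0, 0, 0, 0, 2, 1, 0, 0, 0, 0, 0, 1, 1, 0, 0, 0, 0, 0, 0, 1, 0, 0, 0, 0, 0, 0, 1, 0, 0, 0, 0, 0, 0, 1]
}}

```text
time: 22.75
eef_pos: [0.501, -0.1502, 0.0648]
orientation: [0.0, 0.534, 0.846, -0.001]
wrist_force: [0.5, -6.7, -3.8]
finger_gap: 0.141
grip_force: 43.7
```

```bash
python3 - <<'E'
from h import *
goto(.501,-.1488,.064,178.1-60); print(arm.observe()['wrist_torque'],arm.observe()['qpos'][6])
E
```

```text
t 22.75 pos [ 0.501  -0.1502  0.0648] yaw 115.5 F [ 0.5 -6.7 -3.8] gap 0.141 grip 43.7
  shift [1.3 0.7 0.8] turn [-0.1  0.1 -2.6]
[-1.38489505 -0.15123383  0.96900121] 0.35693367272109117
```

Moment jumped to 0.97 N m, well over the spring's 0.13: the knob is at its stop. Release, rise and look.

Request:
{"fn": "drive_tool", "kwargs": {
  "plan": [0, 0, 0, 0, 0, -1, 1, 0, 0, 0, 0, 0, 0, -1, 0, 0, 0, 0, 0, 0, -1, 0, 0, 0, 0, 0, 0, -1, 0, 0, 0, 0, 0, 0, -1, 0, 0, -15, 0, 0, 0, -1, 0, 0, -35, 0, 0, 0, -1, 0, 0, -45, 0, 0, 0, -1]
}}

```text
time: 23.75
eef_pos: [0.5008, -0.1483, 0.161]
orientation: [-0.001, 0.528, 0.849, 0.0]
wrist_force: [0.7, -0.4, 0.9]
finger_gap: 1.0
grip_force: 0.0
```

Request:
{"fn": "drive_tool", "kwargs": {
  "plan": [0, 0, -30, 0, 0, 0, -1, -25, 0, -15, 0, 0, 0, -1, -25, 0, 0, 0, 0, 0, -1, -10, 0, 0, 0, 0, 0, -1, 0, 0, 0, 0, 0, 0, -1, 0, 0, 0, 0, 0, 0, -1, 0, 0, 0, 0, 0, 0, -1, 0, 0, 0, 0, 0, 0, -1]
}}

```text
time: 24.75
eef_pos: [0.5276, -0.2021, 0.2047]
orientation: [-0.0, 0.528, 0.849, -0.0]
wrist_force: [-0.4, -0.1, -0.8]
finger_gap: 0.998
grip_force: 0.0
```

```bash
python3 - <<'E'
from h import *
P,im,d=grab('wrist'); w=cloud(P,d); goto(.501,-.1488,.25)
i=im.astype(int); m=(i[...,0]>110)&(i[...,1]<70)&(w[...,2]>.085)&(w[...,2]<.097)&(np.hypot(w[...,0]-.5,w[...,1]+.149)<.05)
p=w[m]; print(len(p)); print(cv2.minAreaRect(p[:,:2].astype(np.float32)) if len(p)>5 else '')
q=w[(np.hypot(w[...,0]-.527,w[...,1]-.0105)<.04)&(w[...,2]>.14)&(w[...,2]<.175)]; print('dial',len(q),np.median(q,0) if len(q) else '')
P,t,d=grab('scene')
save(np.hstack([im[:,100:540],cv2.resize(t[100:300,230:430],(400,400))[:,:355]]),'pics/c7.png')
E
```

```text
t 24.8 pos [ 0.5276 -0.2023  0.2047] yaw 116.2 F [-0.6  0.4  1.1] gap 1.001 grip 0.0
  shift [ 59.7  -0.3 -45.3] turn [-0. -0.  0.]
725
((0.5007022023200989, -0.14940623939037323), (0.011469216085970402, 0.042106498032808304), 87.55842590332031)
dial 0
```

View pics/c7.png

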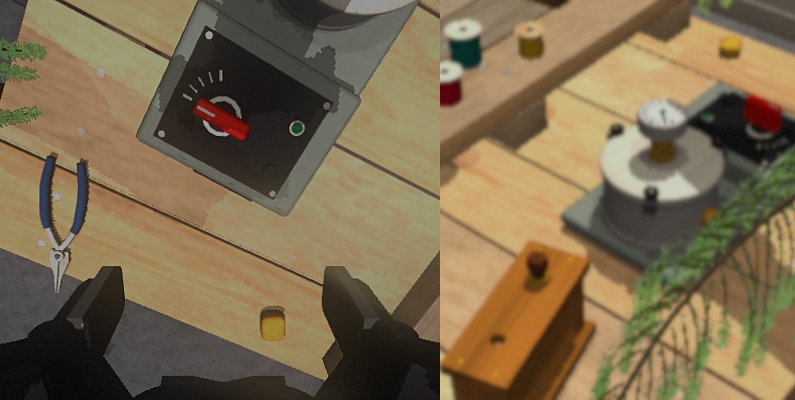

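The knob has sprung back to rest, the thermometer sits in the well, and the dip rod still hangs in the rack. Handing in.

```bash
python3 -c "
from rig import arm
print(arm.hand_in())"
```

```text
the job is handed in; nothing more can be done
None
```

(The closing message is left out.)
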